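Lock a plaster mould in the clamping jig

TASK

Get the plaster mould ready for pressing: push it along its track until it sits fully home against the metal end stop of the clamping jig, then flip the jig's toggle handle over past centre, towards the mould, so that it snaps down and clamps it. Only push with the fingertips: do not lift the mould, and leave the other things on the bench where they are.

Things in the scene. Friction and masses are not known exactly. Their poses are not given: they have to be found in the camera images.
- jig: Clamping jig fixed to the bench: plywood base 275 mm long (x -160 to +115), 140 wide, 12 thick. Origin on the bench. Its x runs along the track from the open end (-x, robot's side) to the stop and clamp (+x); z up. The mould slides on the base (z=12) between two wooden strips: inner faces y = -52.5 and +52.5, tops z=27, x -160 to +43. Jig mm below are in this frame.
- stop_face (a point): The point of the aluminium end stop's face that the mould comes to touch: jig x=43, y=0, z=32 mm; the stop is 133 mm wide, its top at z=40. Axes as the jig's.
- mould_centre (a point): Centre of the loose white plaster mould, a block with a seam line, 70 mm along the track (its x), 100 across (y), 40 high, about 0.33 kg. Stands on the jig's base, centre at jig z=32. Starts 40 to 65 mm short of the stop; fully home its centre is 35 mm from the stop's face, at jig x=8. Sliding it takes 2 to 6 N.
- pivot (a point): Pivot axis of the toggle lever (along the jig's y), between two steel cheeks behind the stop: jig x=65, y=0, z=62 mm. Cheeks: x 53 to 83, y within 21, up to z=76. Locked, the lever's short arm lies level over the mould and its rubber foot presses on the mould's top 55 mm from here towards jig -x.
- clamp (a joint): Lever angle about the pivot, rad. 0 = open: handle leans 0.65 from vertical away from the mould (jig +x), short arm up. Grows as the handle comes over towards the mould (jig -x). Dead centre at 0.65, handle upright: a spring drives it back to 0 below that, on to locked above. About 1.3 locked on a home mould, 1.4 with no mould there. Leaving 0 takes 6 to 12 N on the grip, less and less up to dead centre.
- handle_tip (a point): Free end of the lever's black handle, on its centre line, 100 mm from the pivot. The handle is a straight grip 26 mm wide (jig y), 14 thick, over the last 62 mm; a steel bar 22 wide, 8 thick below it. Open: tip at jig x=126, z=142 mm; upright: x=65, z=162; locked: x=4, z=142.
- slip_jar: Bystander: round jar 68 mm across, 85 mm tall, beside the jig's left (+y) side. Origin under its middle.
- mug: Bystander: unglazed mug 76 mm across, 85 mm tall, with a handle, beside the jig's right (-y) side. Origin under its middle.
- bowl: Bystander: unglazed bowl 130 mm across, 55 mm tall, left on the bench. Origin under its middle.
- glaze_bottle: Bystander: white bottle 60 mm across, 150 mm tall, left on the bench. Origin under its middle.
- brush: Bystander: brush lying on the bench at the right. Origin under its middle.
- wood_rib: Bystander: flat wooden rib 50 x 100 x 8 mm on the bench at the right. Origin under its middle.
- test_disc: Bystander: fired clay disc 80 mm across, 12 mm thick, on the bench at the right. Origin under its middle.
Not all that is in view belongs to the job. What is meant by the part that bears mould_centre is not turquoise, and is the larger of those in its own colour.

How it is judged (in metres and radians):
On the way, in this order (a step that is already met when the one before it is completed fails the run):
1. the mould is fully home against the stop while the clamp is still open (x of mould_centre in the frame of jig above 0.004 m and z of mould_centre in the frame of jig below 0.036 m and angle between the x axis of mould_centre and the x axis of jig, either way round below 0.06 rad and value of joint clamp below 0.4 rad), for 0.2 s.
2. the toggle handle has gone past centre and snapped into its locked position (value of joint clamp above 1.2 rad), for 0.2 s.
At the end, for the whole second after the job is handed in: The mould lies flat against the stop (within 4 mm, square to the track within 0.06 rad) and the toggle lever is locked with its foot on the mould (joint 1.2 to 1.36 rad) (x of mould_centre in the frame of jig above 0.004 m and z of mould_centre in the frame of jig below 0.036 m and angle between the x axis of mould_centre and the x axis of jig, either way round below 0.06 rad and value of joint clamp between 1.2 and 1.36 rad and angle between mould_centre's own z axis and vertical below 0.05 rad); the robot touches nothing.
It fails at once if the mould is lifted off the jig's base (more than 10 mm) or tipped (z of mould_centre in the frame of jig above 0.042 m or angle between mould_centre's own z axis and vertical above 0.25 rad).
It fails at once if a bystander is moved by more than 25 mm (distance of any of slip_jar, mug, bowl, glaze_bottle, brush, wood_rib, test_disc from where it was at the start of the episode above 0.025 m).
It also fails if it takes over 48 s, if anything falls off the work surface, if the arm or the gripper's body presses on something with over 40 N, if the wrist force passes 120 N, or if a joint passes its speed limit or range.

ROBOT

A 7-joint arm with a two-finger parallel gripper is mounted at the origin on the work surface. World frame = base frame: x ahead of the robot, y to its left, z up, the work surface at z = 0. Lengths are in mm, angles in rad, forces in N, time in s.
With the tool pointing down it reaches from about 400 to 900 mm from the base axis. Payload 5.6 kg.
Tool frame: the origin (TCP) lies midway between the tips of the shut fingers; the grasp point (between the pads) lies 19 mm behind it; z points along the fingers, y is the direction in which the jaws open and shut (so a half turn about z gives the same grasp; the last joint's range is limited). The gripper opens to 92 mm and grips with 3 to 60 N. Pads are 20 mm wide; open, the fingers measure 128 mm over their backs; the gripper's body (75 mm by 189 mm) begins 69 mm behind the grasp point.
Start: joints at [1.183, 0.468, -0.012, 1.603, 0.006, 1.071, -0.056], TCP at [219.664, -611.767, 177.992] pointing down, gripper open.
Joint ranges: [-2.53, 2.53], [-0.31, 2.02], [-1.57, 1.55], [0.28, 2.44], [-1.29, 4.43], [0.15, 1.84], [-2.92, 2.92]. Speed limits (rad/s): [2.57, 2.57, 3.14, 3.14, 3.14, 3.14, 3.14].

INTERFACE

Orientations are given as a unit quaternion [x, y, z, w].
In Python, from cell import env, eyes gives the robot as it stands.
- The arm moves only by the tool arm_command, never from a script. Its argument "motion" is a list of rows, each a list of 2 entries, a list of its own where there are three numbers: the shift along the world's x, y, z in units of 25 mm (1.0 is 25 mm), then the turn, a rotation vector about the world's x, y, z in units of 6 degrees (1.0 is 6 degrees). A call has 1 to 8 rows; each row is the pose to reach, as a shift and turn from the pose commanded when the call began; what a row does not reach only later rows make up. A row lasts 1/12 s, in which the tool goes at most 41.7 mm and 7.16 degrees, less where a joint would pass 70% of its speed; a pose out of reach is approached as far as the arm can. A call with a gripper value outside its range is refused whole. "grip" is the finger opening in mm, from 0 to 91.9, set as the call begins (left out, the last holds). The fingers move at their own pace and stop on an object; "newtons" is the grip in N (left out, the last holds). Time passes only in rows, so rows that repeat a pose let the fingers close. It gives the time, the measured TCP pose, the force and the opening at its end, in the units of the state.
- env.read_state(): the state, without advancing time (a new reading comes with each control period).
- eyes.capture(name): name is "side" or "top" or "wrist"; returns the picture (480x640x3 uint8, red, green, blue); there is no depth.
- eyes.camera_model(name): a dict with "fx", "fy", "cx", "cy" (pixels), "k1" (the pictures are not rectified: a ray, as slopes to the right and down, at radius r is drawn at 1 + k1 r^2 times it, then the intrinsics apply), "R" (3x3) and "t" (3): a world point X has camera coordinates R X + t; the wrist camera has in their place "mount" (4x4, takes a point from camera to tool coordinates, whose origin is the TCP and whose axes are the flange's). Camera axes: x right, y down, z forward; pixel columns grow to the right and rows downward; lengths in mm; the calibration is good to about 2 mm. A picture is of the moment at which its call begins: read the wrist's pose just before it. camera_model takes no time and is no camera call.
- env.finish_job(): hands the job in, once; it reports no verdict.
The state is a dict: "time_s": time; "joints": joint angles; "joint_velocities": joint speeds; "tau": joint torques, N m; "eef_pos": TCP position; "tool_rot": TCP orientation; "wrist_force": force on the tool from outside, world axes, zero at the start; "wrist_torque": the same for the moment, N m; "grip_width": finger opening in mm.
Only numpy, scipy, OpenCV 4.12 (cv2) and the standard library are available. Lean on these libraries where they do the work, as an engineer would, in place of code of your own. Each camera call takes 0.05 s, during which the arm holds its last target.

## Working session

There is one attempt and no reset: what is moved stays moved. The work goes in short steps, Python scripts to look and compute and a tool call to move; the robot and the scene stay as the last step left them, time stands still between calls to the robot, and variables do not carry over. Pictures are saved under pics/ and viewed, and the job is handed in when it is done.

Besides the shell and the picture viewer there is one more tool, called after "Call:" in YAML: its name, and indented under it one key for each argument. arm_command: Moves the arm, as the interface text tells. Its arguments: {"type":"object","properties":{"motion":{"type":"array","items":{"type":"array"}},"grip":{"type":"number"},"newtons":{"type":"number"}},"required":["motion"]}

```bash
ls; mkdir -p pics; python3 - <<'E'
from cell import env, eyes
import cv2, json
s=env.read_state(); print(s)
for n in("side","top","wrist"):
    im=eyes.capture(n); cv2.imwrite(f"pics/a_{n}.png",im[:,:,::-1]); m=eyes.camera_model(n); print(n,{k:(v.tolist() if hasattr(v,'tolist') else v) for k,v in m.items()})
E
```

```text
pics
{'time_s': 0.0, 'joints': array([ 1.18298945,  0.46837881, -0.01156922,  1.60360848,  0.00601309,
        1.07141762, -0.05625516]), 'joint_velocities': array([-0.00096126, -0.00018037, -0.00038286, -0.00112602,  0.00081372,
        0.00049503, -0.00022056]), 'tau': array([ 1.62786764e-04, -5.20575321e+01, -1.24067158e-02, -2.43745351e+01,
       -5.65894728e-02,  1.72379252e-02,  1.72059490e-04]), 'eef_pos': array([ 219.39578825, -611.1653693 ,  177.04561516]), 'tool_rot': array([ 9.85178593e-01,  1.71529440e-01, -2.26272836e-04, -8.60014764e-04]), 'wrist_force': array([-0.03927168,  0.22334654,  0.22731605]), 'wrist_torque': array([0.00718298, 0.01452506, 0.01705944]), 'grip_width': 91.76964064374665}
side {'fx': 436.1231511273315, 'fy': 436.1231511273315, 'cx': 324.5435113122161, 'cy': 243.73957620401637, 'k1': -0.06616283965297491, 'R': [[-0.7725528623449773, -0.6348578054585413, -0.010846277285199067], [-0.44299157441504383, 0.5511530238616476, -0.7070988681121212], [0.454885194175259, -0.5414664450698002, -0.7070315049441642]], 't': [384.1203779594401, 314.2913283028314, 7
[... 167 characters left out ...]
9560806812444, -0.9995894600894815, -0.027231066895150393], [-0.990689802194726, -0.0051241425704294016, -0.1360421221177187], [0.13584673552796214, 0.028189615835203522, -0.9903287383517956]], 't': [10.021590212379861, 520.0590062999443, 1287.1527848800931]}
wrist {'fx': 338.88720282970456, 'fy': 338.88720282970456, 'cx': 321.79501887505955, 'cy': 235.39281770025022, 'k1': -0.00048377242972593516, 'mount': [[0.00018996954280282784, -0.9680557413678574, -0.25073501055157515, 69.92078807457065], [0.9999999220029103, 0.0002707241389987193, -0.0002875806172417544, 0.04786475017837244], [0.0003462740874753367, -0.25073493636341604, 0.9680557172916691, -206.77968222129934], [0.0, 0.0, 0.0, 1.0]]}
```

View pics/a_top.png

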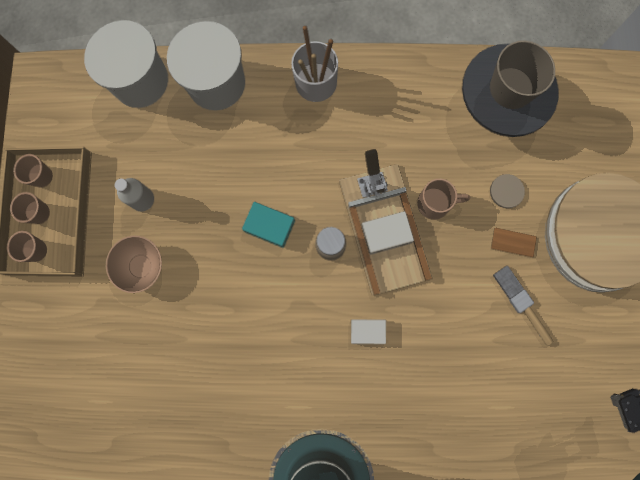

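View pics/a_side.png

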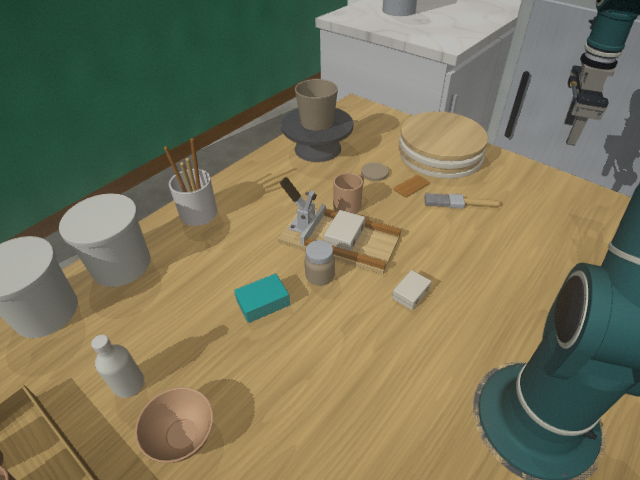

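Blocks that could be taken for the mould, in the top picture: the white block in the jig (388,231), the smaller white block on the bench (369,332) and the turquoise block (269,224). By the description it is the larger white one, inside the jig. I'll check that in a close crop and read the jig's corners there.

```bash
python3 - <<'E'
import cv2
im=cv2.imread('pics/a_top.png')[140:305,325:475]; cv2.imwrite('pics/b_top.png',cv2.resize(im,None,fx=3.6,fy=3.6,interpolation=cv2.INTER_CUBIC))
im=cv2.imread('pics/a_side.png')[165:290,265:415]; cv2.imwrite('pics/b_side.png',cv2.resize(im,None,fx=4.8,fy=4.8,interpolation=cv2.INTER_CUBIC))
E
```

```text
(no output)
```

View pics/b_top.png

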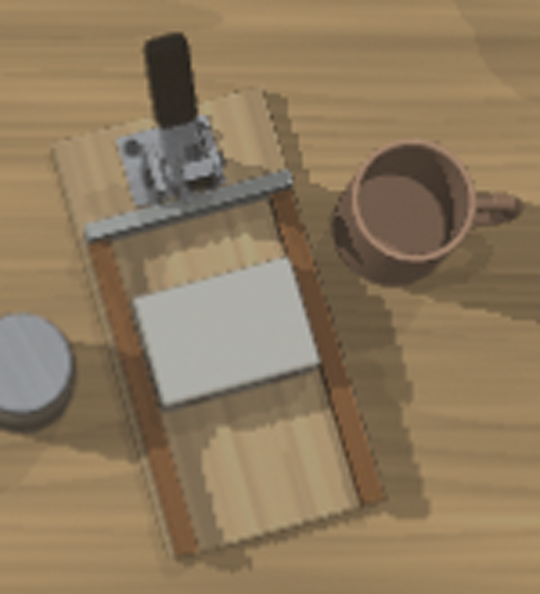

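View pics/b_side.png

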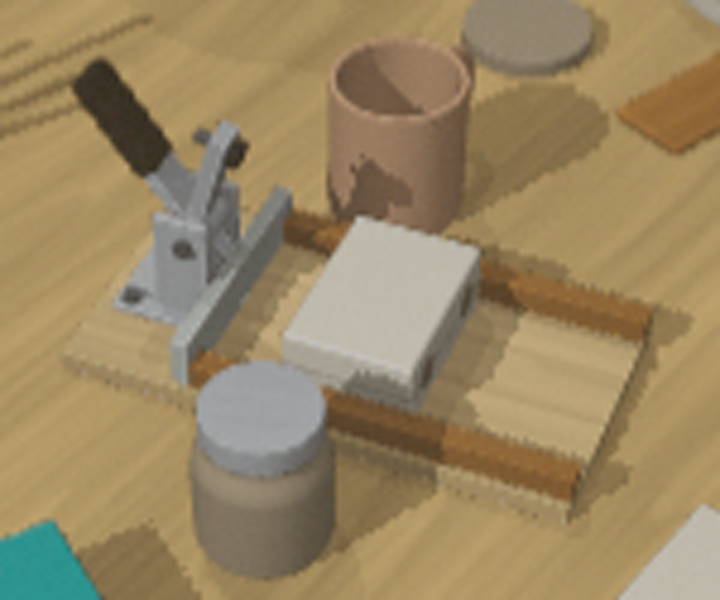

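The white block in the jig is clearly larger than the loose one, and its top corners in the crop are (133,298), (291,259), (320,362) and (167,404). Next I'll fit the jig and mould poses.

```bash
cat > h.py <<'E'
import numpy as np
from scipy.optimize import least_squares
from scipy.spatial.transform import Rotation as Rn
from cell import env,eyes
def proj(m,X):
    X=np.atleast_2d(X); c=X@np.array(m['R']).T+np.array(m['t']); s=c[:,:2]/c[:,2:]
    s=s*(1+m['k1']*(s**2).sum(1,keepdims=True)); return s*[m['fx'],m['fy']]+[m['cx'],m['cy']]
def wristmodel(m,st):
    Rt=Rn.from_quat(st['tool_rot']).as_matrix(); M=np.array(m['mount'])
    R=Rt@M[:3,:3]; t=Rt@M[:3,3]+st['eef_pos']
    d=dict(m); d['R']=R.T; d['t']=-R.T@t; return d
def place(p,X):
    X=np.atleast_2d(X).astype(float); c,s=np.cos(p[2]),np.sin(p[2])
    return np.c_[p[0]+c*X[:,0]-s*X[:,1],p[1]+s*X[:,0]+c*X[:,1],X[:,2]]
def fit(obs,p0):
    def f(p): return np.concatenate([(proj(m,place(p,X))-u).ravel() for m,X,u in obs])
    r=least_squares(f,p0,loss='soft_l1'); return r.x,f(r.x).reshape(-1,2)
E
cat > f.py <<'E'
from h import *
T=eyes.camera_model('top');S=eyes.camera_model('side')
tc=lambda a:np.array(a)/3.6+[325,140]-.36
sc=lambda a:np.array(a)/4.8+[265,165]-.4
tX=[[115,70,12],[115,-70,12],[-160,-70,12],[43,66.5,40],[43,-66.5,40]]
tu=tc([(52,150),(262,90),(385,499),(90,240),(291,185)])
sX=[[115,70,12],[-160,70,12],[-160,-70,12],[43,-66.5,40],[43,66.5,40]]
su=sc([(65,352),(570,505),(653,325),(292,195),(190,347)])
p,r=fit([(T,tX,tu),(S,sX,su)],[600,-100,-.2]); print(p,r.round(1).tolist())
for o in ([(T,tX,tu)],[(S,sX,su)]): print(fit(o,p)[0])
mX=[[35,50,52],[35,-50,52],[-35,-50,52],[-35,50,52]]
mu=tc([(133,298),(291,259),(320,362),(167,404)])
ms=sc([(285,342),(360,218),(480,252),(410,378)])
q,r=fit([(T,mX,mu),(S,mX,ms)],p); print(q,r.round(1).tolist())
d=q-p;c,s=np.cos(p[2]),np.sin(p[2]);print('mould in jig',c*d[0]+s*d[1],-s*d[0]+c*d[1],d[2])
for n,X in dict(tip_open=[126,0,142]).items(): print(n,place(p,X),proj(T,place(p,X)),proj(S,place(p,X)))
E
python3 f.py
```

```text
[ 5.84216112e+02 -1.34773984e+02  2.75889894e-01] [[-0.6, -2.0], [-0.3, -1.1], [0.2, 0.2], [-0.7, -0.2], [0.6, -0.5], [-0.0, 0.4], [0.7, 1.1], [0.8, 0.0], [1.1, -1.0], [0.2, 0.3]]
[ 5.82761954e+02 -1.35253711e+02  2.77755190e-01]
[ 5.85929728e+02 -1.34639635e+02  2.79963013e-01]
[ 5.49137950e+02 -1.42879557e+02  2.70987957e-01] [[-0.6, -0.4], [-0.8, -1.2], [0.1, 0.5], [-1.4, 0.7], [-0.4, -1.3], [0.2, -0.8], [1.4, -0.6], [1.2, -0.6]]
mould in jig -35.959602076899245 1.7563604627637384 -0.004901937355979269
tip_open [[ 705.45119141 -100.4511697   142.        ]] [[370.04950242 150.3989892 ]] [[283.17180294 179.15694389]]
```

Call:
arm_command:
  motion:
    - [[0.6,1,0],[0,0,-0.1]]
    - [[1.4,2.3,0],[0,0,-0.2]]
    - [[2.2,3.6,0],[0,0,-0.3]]
    - [[3,5,0],[0,0,-0.4]]
    - [[3.8,6.4,0],[0,0,-0.5]]
    - [[4.6,7.7,0],[0,0,-0.6]]
    - [[5.4,9,0],[0,0,-0.65]]
    - [[6,10,0],[0,0,-0.65]]
  grip: 40
  newtons: 20

```text
time_s: 0.82
eef_pos: [371.1, -358.6, 178.0]
tool_rot: [0.99, 0.139, 0.0, -0.0]
wrist_force: [0.1, 1.3, 0.2]
grip_width: 41.4
```

Call:
arm_command:
  motion:
    - [[0.6,1,0],[0,0,0]]
    - [[1.2,2,0],[0,0,0]]
    - [[1.9,3.2,0],[0,0,0]]
    - [[2.7,4.5,0],[0,0,0]]
    - [[3.5,6,0],[0,0,0]]
    - [[4.2,7.2,0],[0,0,0]]
    - [[4.7,8,0],[0,0,0]]
    - [[4.7,8,0],[0,0,0]]

```text
time_s: 1.48
eef_pos: [489.7, -155.9, 178.1]
tool_rot: [0.99, 0.142, 0.001, -0.001]
wrist_force: [0.0, -0.0, -0.3]
grip_width: 40.1
```

```bash
python3 - <<'E'
from h import *
import cv2
st=env.read_state(); print(st['time_s'],st['eef_pos'],Rn.from_quat(st['tool_rot']).as_matrix().round(4).tolist(),st['grip_width'],st['wrist_force'])
w=wristmodel(eyes.camera_model('wrist'),st)
im=eyes.capture('wrist')[:,:,::-1].copy(); cv2.imwrite('pics/c_wr.png',im)
p=[584.2,-134.8,.276]
for X in ([43,66.5,40],[43,-66.5,40],[-160,70,12],[-160,-70,12],[115,70,12],[115,-70,12],[126,0,142]): print(X,proj(w,place(p,X))[0].round(1))
E
```

```text
1.4833 [ 489.72956066 -155.86799985  178.09238952] [[0.9596, 0.2815, 0.0015], [0.2815, -0.9596, 0.0023], [0.0021, -0.0018, -1.0]] 40.076589471352996 [ 0.0260515  -0.03811079 -0.34029978]
[43, 66.5, 40] [258.2  70.3]
[43, -66.5, 40] [400.5  71.7]
[-160, 70, 12] [266.1 265.7]
[-160, -70, 12] [386.4 266.9]
[115, 70, 12] [257.2  -4.8]
[115, -70, 12] [402.7  -3.4]
[126, 0, 142] [ 335.  -122.9]
```

View pics/c_wr.png

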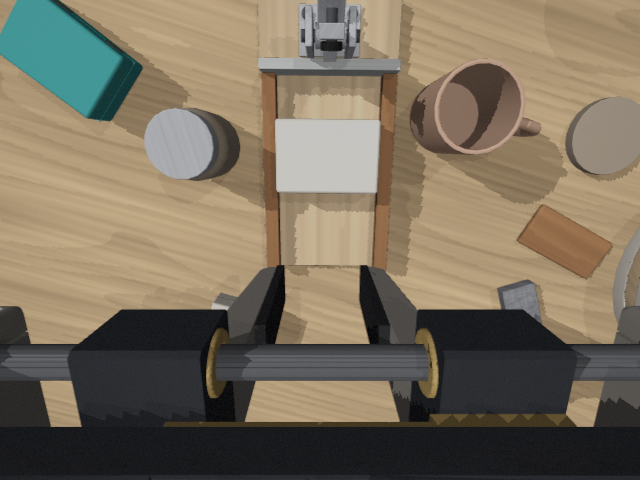

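The mould's near edge is at row 192 between columns 276 and 379, and the stop's face is at row ~74. The calibrated jig projects within about 3 px of what I see. The fingers are centred behind the mould, off by ~5 mm, so I'll lower and correct that.

Call:
arm_command:
  motion:
    - [[-0.1,-0.25,-0.8],[0,0,0]]
    - [[-0.1,-0.25,-2],[0,0,0]]
    - [[-0.1,-0.25,-3.2],[0,0,0]]
    - [[-0.1,-0.25,-4.4],[0,0,0]]
    - [[-0.1,-0.25,-5.3],[0,0,0]]
    - [[-0.1,-0.25,-5.9],[0,0,0]]
    - [[-0.1,-0.25,-6.1],[0,0,0]]
    - [[-0.1,-0.25,-6.1],[0,0,0]]

```text
time_s: 2.2
eef_pos: [483.0, -169.0, 24.2]
tool_rot: [0.991, 0.137, -0.002, -0.0]
wrist_force: [0.8, -0.0, -0.0]
grip_width: 40.3
```

```bash
cat > look.py <<'E'
from h import *
import cv2,sys
st=env.read_state(); p=[584.2,-134.8,.276]
d=st['eef_pos'][:2]-p[:2];c,s=np.cos(p[2]),np.sin(p[2])
a=st['tool_rot'];print(st['time_s'],st['eef_pos'].round(1),'jig',(c*d[0]+s*d[1]).round(1),(-s*d[0]+c*d[1]).round(1),'yaw',2*np.arctan2(a[1],a[0]),st['grip_width'],st['wrist_force'].round(1))
tag=sys.argv[1]
for n in sys.argv[2:]:
    im=eyes.capture(n)[:,:,::-1].copy()
    if n=='top': im=cv2.resize(im[130:305,315:485],None,fx=3.4,fy=3.4,interpolation=cv2.INTER_CUBIC)
    if n=='side': im=cv2.resize(im[150:290,260:420],None,fx=4.2,fy=4.2,interpolation=cv2.INTER_CUBIC)
    cv2.imwrite(f'pics/{tag}_{n}.png',im)
E
python3 look.py d wrist side
```

```text
2.2 [ 483.  -169.    24.2] jig -106.7 -5.3 yaw 0.27489608070303173 40.27941120284325 [ 0.8 -0.  -0. ]
```

View pics/d_wrist.png

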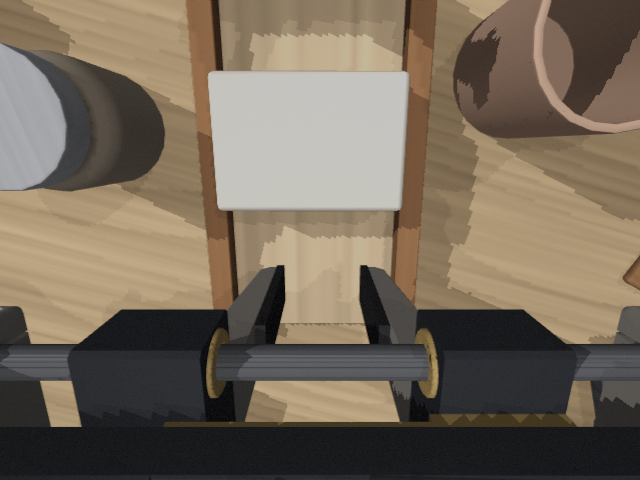

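View pics/d_side.png

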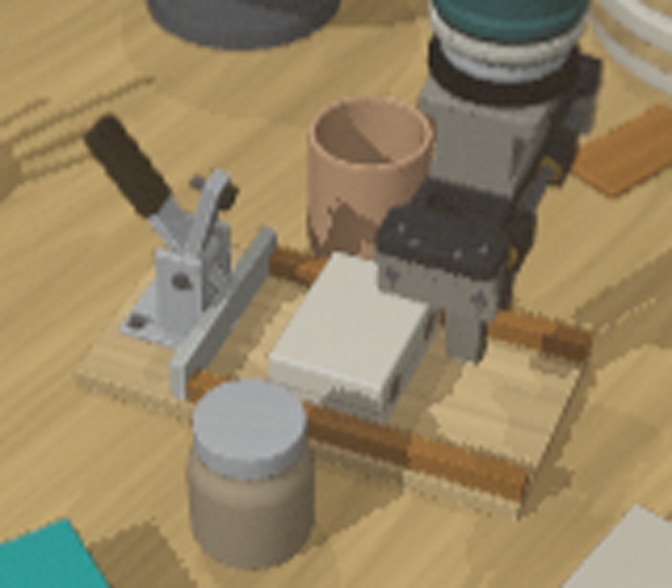

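Call:
arm_command:
  motion:
    - [[0.15,0.25,0],[0,0,0]]
    - [[0.5,0.35,0],[0,0,0]]
    - [[0.85,0.45,0],[0,0,0]]
    - [[1.15,0.55,0],[0,0,0]]
    - [[1.4,0.6,0],[0,0,0]]
    - [[1.6,0.67,0],[0,0,0]]
    - [[1.8,0.73,0],[0,0,0]]
    - [[2,0.78,0],[0,0,0]]

```text
time_s: 2.97
eef_pos: [535.1, -148.3, 25.4]
tool_rot: [0.99, 0.138, -0.0, -0.0]
wrist_force: [-0.7, 0.2, -0.8]
grip_width: 40.1
```

```bash
python3 look.py e wrist top
```

```text
2.9667 [ 535.1 -148.3   25.4] jig -51.0 0.4 yaw 0.2767802123634895 40.11032507505649 [-0.7  0.2 -0.8]
```

View pics/e_wrist.png

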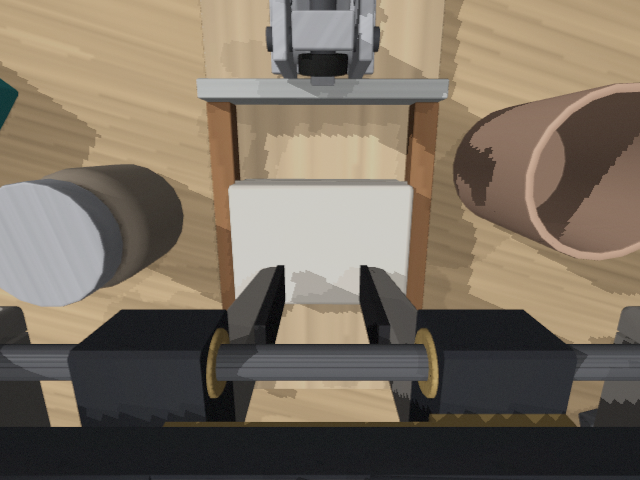

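View pics/e_top.png

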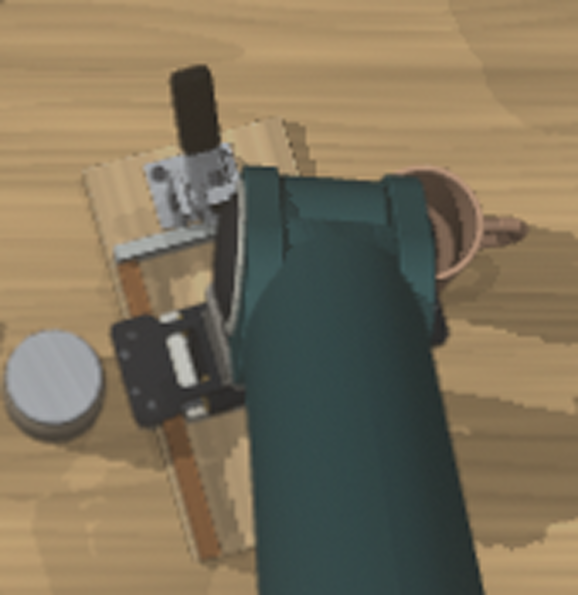

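```bash
python3 - <<'E'
from h import *
st=env.read_state();w=wristmodel(eyes.camera_model('wrist'),st);p=[584.2,-134.8,.276]
R=Rn.from_quat(st['tool_rot']).as_matrix()
for X in([0,0,0],[10,20,0],[-10,20,0],[10,-20,0],[10,20,-27],[0,20,-40]): print(X,proj(w,R@X+st['eef_pos']).round())
for mx in(-36,-8):
  print([proj(w,place(p,[mx+a,b,z]))[0].round().tolist() for a,b,z in([35,50,52],[35,-50,52],[-35,-50,52],[-35,50,52])])
print(proj(w,place(p,[[43,66.5,40],[43,-66.5,40],[43,0,12],[43,50,12]])).round())
E
```

```text
[0, 0, 0] [[322. 260.]]
[10, 20, 0] [[353. 245.]]
[-10, 20, 0] [[353. 275.]]
[10, -20, 0] [[290. 245.]]
[10, 20, -27] [[358. 259.]]
[0, 20, -40] [[360. 284.]]
[[228.0, 187.0], [417.0, 188.0], [408.0, 308.0], [236.0, 308.0]]
[[225.0, 132.0], [421.0, 132.0], [412.0, 263.0], [233.0, 262.0]]
[[198. 102.]
 [448. 102.]
 [323. 108.]
 [241. 108.]]
```

```bash
python3 - <<'E'
import cv2
im=cv2.imread('pics/e_wrist.png')[160:360,200:440]; cv2.imwrite('pics/e2.png',cv2.resize(im,None,fx=3.3,fy=3,interpolation=cv2.INTER_CUBIC))
E
python3 look.py f side
```

```text
3.0667 [ 535.5 -148.1   25.4] jig -50.5 0.4 yaw 0.2771685306105821 40.059418307763735 [-0.3  0.4  0.4]
```

View pics/e2.png

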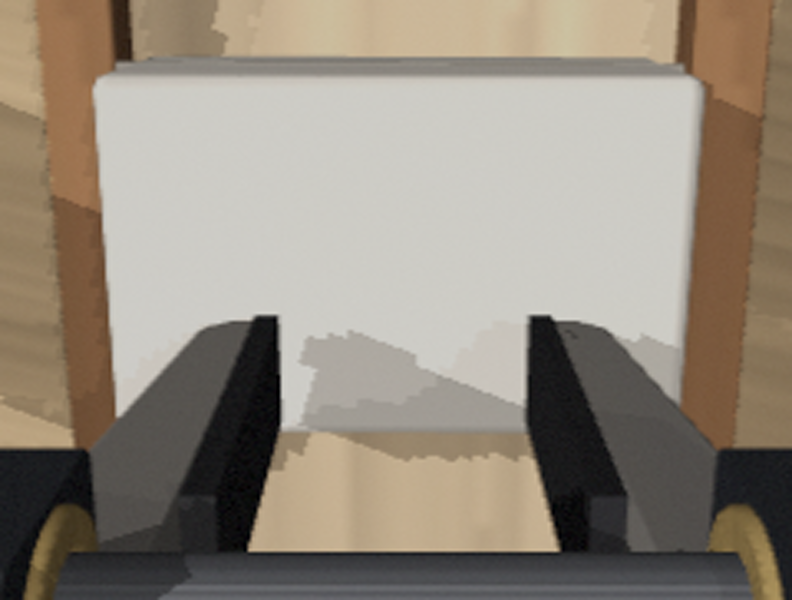

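View pics/f_side.png

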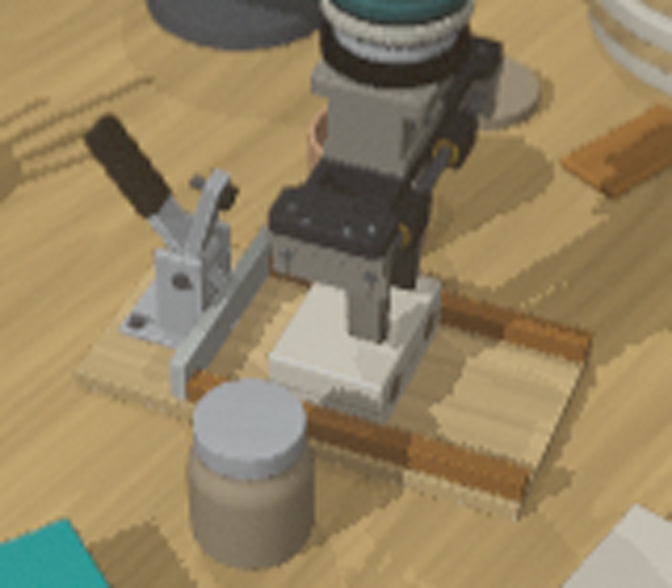

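The fingertips have gone over the mould: they show in front of its top at row 267, and the mould hasn't moved. The real tips are therefore higher than the reported TCP says. I'll measure by how much.

```bash
python3 - <<'E'
from h import *
import cv2
st=env.read_state();w=wristmodel(eyes.camera_model('wrist'),st);S=eyes.camera_model('side')
R=Rn.from_quat(st['tool_rot']).as_matrix()
for h in(0,10,20,30,35,40):
  for X in([10,-20,-h],[-10,-20,-h],[10,-38,-h],[-10,-38,-h]):
    P=R@X+st['eef_pos']; print(X,'wr',proj(w,P)[0].round(),'sidecrop',((proj(S,P)[0]-[260,150])*4.2).round())
E
```

```text
[10, -20, 0] wr [290. 245.] sidecrop [354. 373.]
[-10, -20, 0] wr [291. 275.] sidecrop [386. 382.]
[10, -38, 0] wr [262. 245.] sidecrop [342. 393.]
[-10, -38, 0] wr [263. 275.] sidecrop [375. 403.]
[10, -20, -10] wr [289. 250.] sidecrop [354. 360.]
[-10, -20, -10] wr [290. 280.] sidecrop [387. 370.]
[10, -38, -10] wr [259. 250.] sidecrop [342. 381.]
[-10, -38, -10] wr [261. 280.] sidecrop [375. 390.]
[10, -20, -20] wr [287. 255.] sidecrop [354. 348.]
[-10, -20, -20] wr [288. 287.] sidecrop [387. 357.]
[10, -38, -20] wr [256. 255.] sidecrop [343. 368.]
[-10, -38, -20] wr [258. 287.] sidecrop [376. 378.]
[10, -20, -30] wr [285. 260.] sidecrop [355. 335.]
[-10, -20, -30] wr [286. 294.] sidecrop [388. 344.]
[10, -38, -30] wr [253. 260.] sidecrop [343. 355.]
[-10, -38, -30] wr [254. 294.] sidecrop [376. 365.]
[10, -20, -35] wr [284. 263.] sidecrop [355. 328.]
[-10, -20, -35] wr [285. 298.] sidecrop [388. 338.]
[10, -38, -35] wr [251. 263.] sidecrop [343. 349.]
[-10, -38, -35] wr [253. 298.] sidecrop [376. 358.]
[10, -20, -40] wr [283. 266.] sidecrop [355. 322.]
[-10, -20, -40] wr [284. 302.] sidecrop [388. 331.]
[10, -38, -40] wr [249. 266.] sidecrop [343. 342.]
[-10, -38, -40] wr [251. 302.] sidecrop [377. 352.]
```

Call:
arm_command:
  motion:
    - [[0,0,0.5],[0,0,0]]
    - [[-0.5,-0.15,0.8],[0,0,0]]
    - [[-1.2,-0.35,0.8],[0,0,0]]
    - [[-1.9,-0.55,0.8],[0,0,0]]
    - [[-2.5,-0.7,0.8],[0,0,0]]
    - [[-2.7,-0.75,0.8],[0,0,0]]
    - [[-2.7,-0.75,0.8],[0,0,0]]
  grip: 0

```text
time_s: 3.7
eef_pos: [466.1, -168.1, 46.2]
tool_rot: [0.991, 0.137, -0.0, 0.0]
wrist_force: [0.1, -0.1, -0.3]
grip_width: 0.2
```

```bash
python3 look.py g wrist side;python3 - <<'E'
import cv2
im=cv2.imread('pics/g_wrist.png')[160:360,200:440]; cv2.imwrite('pics/g2.png',cv2.resize(im,None,fx=3.3,fy=3,interpolation=cv2.INTER_CUBIC))
E
```

```text
3.7 [ 466.1 -168.1   46.2] jig -122.7 0.2 yaw 0.2748324223953172 0.21866100754737314 [ 0.1 -0.1 -0.3]
```

View pics/g2.png

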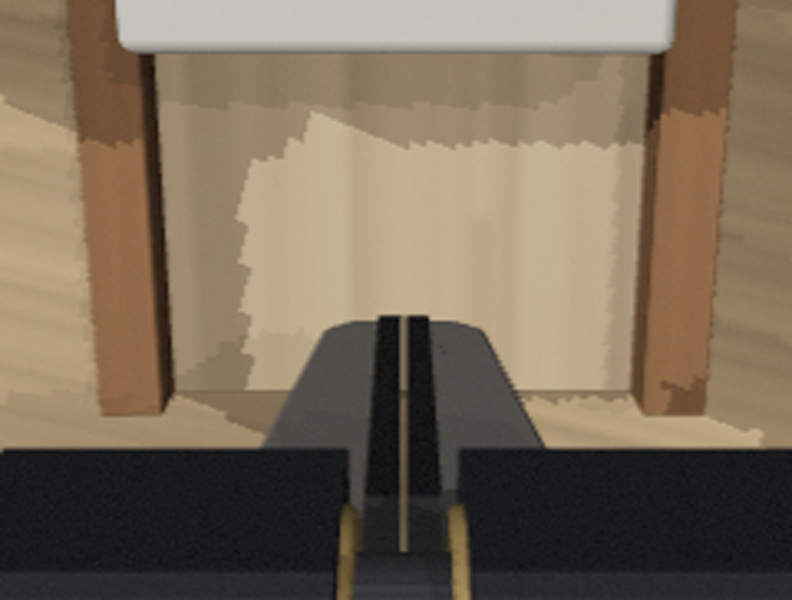

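View pics/g_side.png

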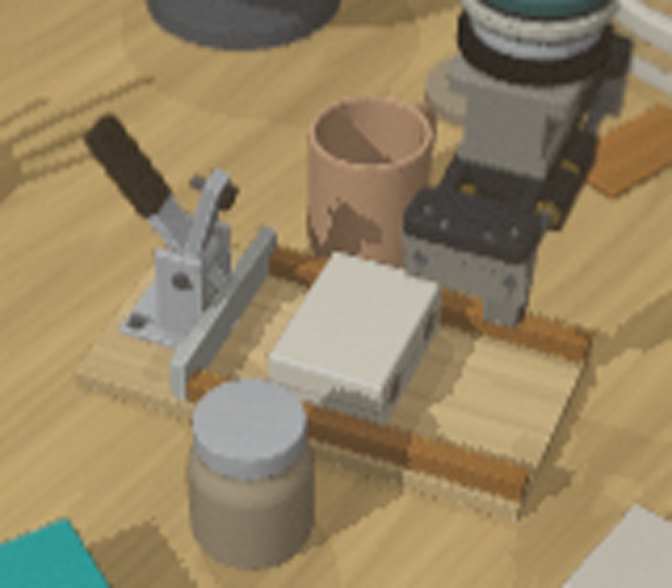

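```bash
python3 - <<'E'
from h import *
st=env.read_state();S=eyes.camera_model('side');R=Rn.from_quat(st['tool_rot']).as_matrix()
for h in(0,20,30,40):
  print(h,[((proj(S,R@np.array([x,y,-h])+st['eef_pos'])[0]-[260,150])*4.2).round().tolist() for x in(10,-10) for y in(-18,0)])
E
python3 - <<'E'
import cv2
im=cv2.imread('pics/g_side.png')[160:400,380:620]; cv2.imwrite('pics/g3.png',cv2.resize(im,None,fx=2.5,fy=2.5))
E
```

```text
0 [[471.0, 377.0], [481.0, 357.0], [505.0, 387.0], [515.0, 367.0]]
20 [[473.0, 352.0], [484.0, 331.0], [508.0, 362.0], [518.0, 341.0]]
30 [[474.0, 339.0], [485.0, 318.0], [509.0, 348.0], [519.0, 328.0]]
40 [[476.0, 325.0], [486.0, 305.0], [511.0, 335.0], [521.0, 314.0]]
```

View pics/g3.png

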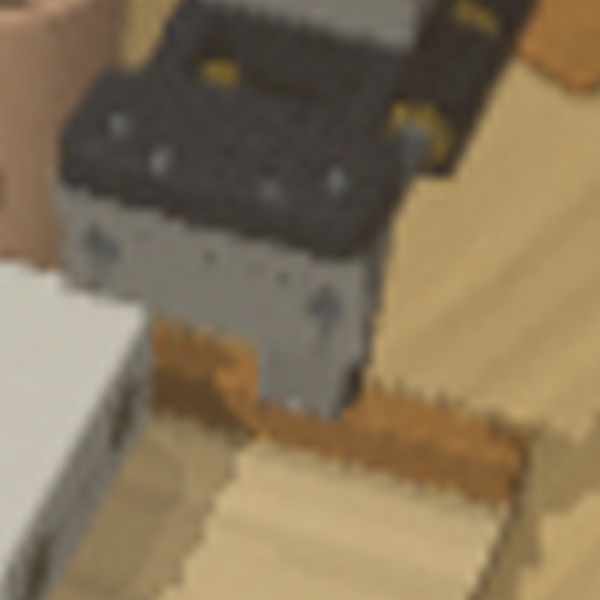

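```bash
python3 - <<'E'
from h import *
T=eyes.camera_model('top');S=eyes.camera_model('side');p=[584.2,-134.8,.276]
# jar lid centre z=85, mug rim centre z=85
def loc(ut,us):
    f=lambda q:np.concatenate([proj(T,[q[0],q[1],85])[0]-ut,proj(S,[q[0],q[1],85])[0]-us])
    r=least_squares(f,[560,-50]);d=r.x-p[:2];c,s=np.cos(p[2]),np.sin(p[2]);return r.x.round(),(c*d[0]+s*d[1]).round(1),(-s*d[0]+c*d[1]).round(1),f(r.x).round(1)
tc=lambda a:np.array(a)/3.6+[325,140]; sc=lambda a:np.array(a)/4.8+[265,165]
print('jar',loc(tc((20,362)),sc((262,405)))); print('mug',loc(tc((413,202)),sc((400,80))))
E
```

```text
jar (array([524., -18.]), np.float64(-26.3), np.float64(128.6), array([-0.3, -0.3,  0.4, -0.1]))
mug (array([ 622., -253.]), np.float64(4.4), np.float64(-124.2), array([-0.5, -0.3,  0.7, -0.3]))
```

Both views put the real fingertips ~30–35 mm short of the reported TCP, which also brings the gripper's body that much closer to them. Pushing low with the 189 mm body across the track would hit the mug, whose inner edge is at jig y=-86, and graze the jar at y=+95. I'll turn the tool 90° and lean it back 20°, so the body clears both.

Call:
arm_command:
  motion:
    - [[0,0,0.2],[0,0,0.8]]
    - [[0,0,0.4],[0,0,1.9]]
    - [[0,0,0.5],[0,0,3]]
    - [[0,0,0.5],[0,0,4.1]]
    - [[0,0,0.5],[0,0,5.2]]
    - [[0,0,0.5],[0,0,6.3]]
    - [[0,0,0.5],[0,0,7.4]]
    - [[0,0,0.5],[0,0,8]]

```text
time_s: 4.47
eef_pos: [468.5, -166.8, 58.2]
tool_rot: [0.847, 0.531, 0.001, 0.0]
wrist_force: [-0.7, 0.2, 0.2]
grip_width: 0.7
```

Call:
arm_command:
  motion:
    - [[0,0,0],[0,0,0.8]]
    - [[0,0,0],[0,0,1.9]]
    - [[0,0,0],[0,0,3]]
    - [[0,0,0],[0,0,4.1]]
    - [[0,0,0],[0,0,5.2]]
    - [[0,0,0],[0,0,6.3]]
    - [[0,0,0],[0,0,7]]
    - [[0,0,0],[0,0,7]]

```text
time_s: 5.13
eef_pos: [468.3, -166.9, 58.1]
tool_rot: [0.602, 0.799, 0.001, 0.0]
wrist_force: [-0.8, -0.0, 0.6]
grip_width: 0.6
```

Call:
arm_command:
  motion:
    - [[0,0,0],[0.2,-0.7,0]]
    - [[0,0,0],[0.45,-1.6,0]]
    - [[0,0,0],[0.7,-2.5,0]]
    - [[0,0,0],[0.9,-3.2,0]]
    - [[0,0,0],[0.9,-3.2,0]]
    - [[0,0,0],[0.9,-3.2,0]]

```text
time_s: 5.63
eef_pos: [466.7, -168.4, 57.9]
tool_rot: [0.596, 0.784, 0.138, 0.104]
wrist_force: [1.3, -0.0, 0.5]
grip_width: 0.7
```

```bash
python3 look.py i wrist side;python3 - <<'E'
from h import *
st=env.read_state(); print(st['joints'].round(2)); R=Rn.from_quat(st['tool_rot']).as_matrix();p=.276
J=np.array([[np.cos(p),np.sin(p),0],[-np.sin(p),np.cos(p),0],[0,0,1]]); print((J@R).round(3))
S=eyes.camera_model('side')
for h in(0,20,30,40):
  print(h,[((proj(S,R@np.array([x,y,-h])+st['eef_pos'])[0]-[260,150])*4.2).round().tolist() for x in(10,-10) for y in(-18,0,18)])
E
```

```text
5.6333 [ 466.7 -168.4   57.9] jig -122.2 -0.3 yaw 1.842588342145187 0.7317662276359588 [ 1.3 -0.   0.5]
[ 1.13  0.42 -0.79  2.25  0.23  0.32  0.49]
[[-0.     0.94   0.342]
 [ 1.     0.001 -0.001]
 [-0.002  0.342 -0.94 ]]
0 [[521.0, 373.0], [493.0, 356.0], [465.0, 340.0], [532.0, 350.0], [504.0, 334.0], [476.0, 318.0]]
20 [[535.0, 352.0], [507.0, 335.0], [479.0, 319.0], [546.0, 329.0], [518.0, 312.0], [490.0, 296.0]]
30 [[543.0, 341.0], [514.0, 324.0], [486.0, 308.0], [554.0, 318.0], [526.0, 301.0], [497.0, 285.0]]
40 [[551.0, 330.0], [522.0, 313.0], [493.0, 297.0], [562.0, 307.0], [533.0, 290.0], [505.0, 274.0]]
```

View pics/i_side.png

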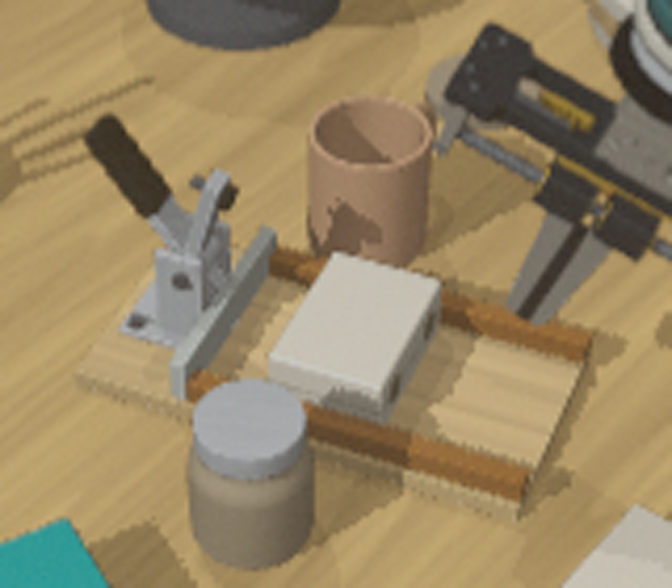

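View pics/i_wrist.png

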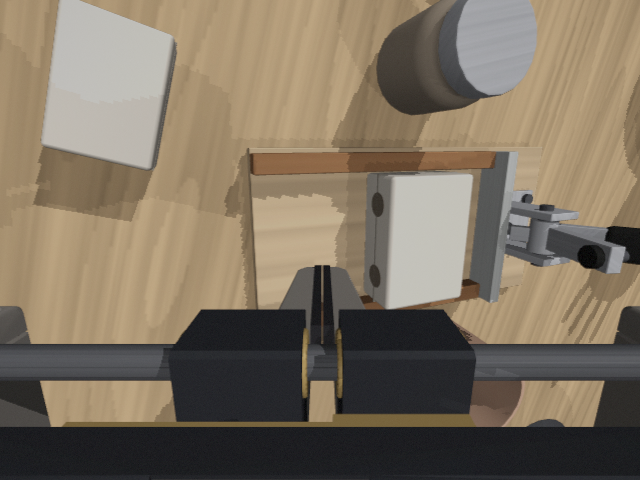

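The side view shows the tip at about crop pixel (530,318). The TCP should appear near (500,345), so the tip really is higher. I'll lower in steps and watch the force.

Call:
arm_command:
  motion:
    - [[0,0,-0.4],[0,0,0]]
    - [[0,0,-0.9],[0,0,0]]
    - [[0,0,-1.3],[0,0,0]]
    - [[0,0,-1.5],[0,0,0]]
    - [[0,0,-1.5],[0,0,0]]

```text
time_s: 6.15
eef_pos: [468.3, -165.8, 20.1]
tool_rot: [0.593, 0.787, 0.138, 0.104]
wrist_force: [0.1, -0.2, 0.5]
grip_width: 0.4
```

```bash
python3 look.py j wrist side
```

```text
6.15 [ 468.3 -165.8   20.1] jig -120.0 1.8 yaw 1.8503496928124676 0.35837067409682327 [ 0.1 -0.2  0.5]
```

View pics/j_side.png

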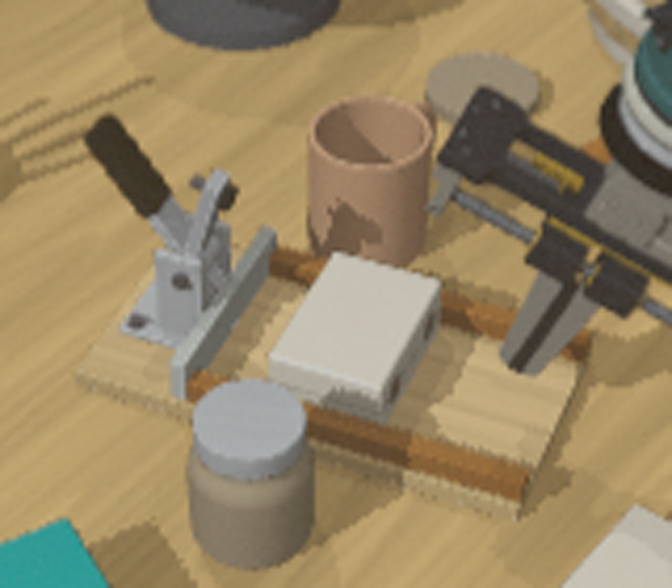

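View pics/j_wrist.png

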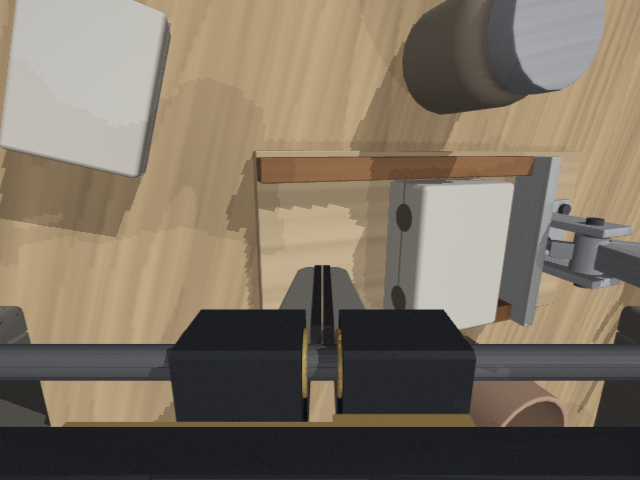

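Call:
arm_command:
  motion:
    - [[0,0,-0.3],[0,0,0]]
    - [[0,0,-0.6],[0,0,0]]
    - [[0,0,-0.8],[0,0,0]]
    - [[0,0,-0.8],[0,0,0]]

```text
time_s: 6.58
eef_pos: [466.4, -167.0, -0.7]
tool_rot: [0.594, 0.786, 0.138, 0.104]
wrist_force: [-0.4, -0.1, 0.1]
grip_width: 0.3
```

```bash
python3 look.py k wrist side; python3 - <<'E'
import cv2
im=cv2.imread('pics/k_side.png')[230:480,400:650]; cv2.imwrite('pics/k3.png',cv2.resize(im,None,fx=2.4,fy=2.4))
E
```

```text
6.5833 [ 466.4 -167.    -0.7] jig -122.2 1.1 yaw 1.8470512554558605 0.2652175734046251 [-0.4 -0.1  0.1]
```

View pics/k3.png

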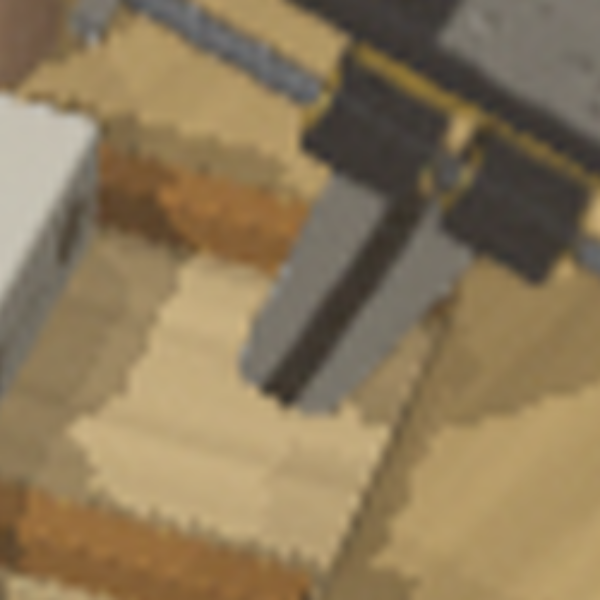

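View pics/k_wrist.png

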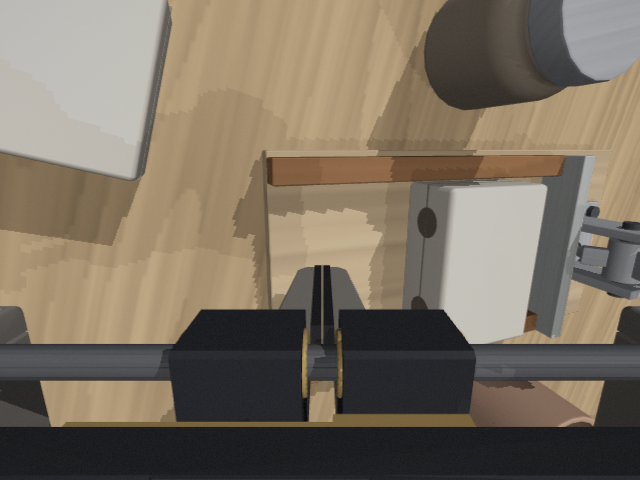

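```bash
cat > ray.py <<'E'
from h import *
def at(m,u,z,p=[584.2,-134.8,.276]):
    r=least_squares(lambda q:proj(m,[q[0],q[1],z])[0]-u,[500,-150]).x
    d=r-p[:2];c,s=np.cos(p[2]),np.sin(p[2]);return (c*d[0]+s*d[1]).round(1),(-s*d[0]+c*d[1]).round(1)
E
python3 - <<'E'
from ray import *
st=env.read_state();w=wristmodel(eyes.camera_model('wrist'),st);S=eyes.camera_model('side')
for z in(12,20,30,40): print(z,'side tip',at(S,[521/4.2+260,397/4.2+150],z),'wrist tip edge',at(w,[322,267],z))
print('mould near top edge',at(w,[425,184],52),at(w,[411,338],52))
E
```

```text
12 side tip (np.float64(-133.3), np.float64(-11.7)) wrist tip edge (np.float64(-126.1), np.float64(1.1))
20 side tip (np.float64(-135.2), np.float64(-3.8)) wrist tip edge (np.float64(-129.0), np.float64(4.1))
30 side tip (np.float64(-137.5), np.float64(6.0)) wrist tip edge (np.float64(-132.6), np.float64(8.0))
40 side tip (np.float64(-139.8), np.float64(15.9)) wrist tip edge (np.float64(-136.2), np.float64(11.8))
mould near top edge (np.float64(-85.9), np.float64(53.6)) (np.float64(-87.4), np.float64(-32.3))
```

No contact at reported z=-0.7, so the TCP is overstated. The cameras put the real tip at z≈30 and jig x≈-134. I'll go slightly lower and push along the track.

Call:
arm_command:
  motion:
    - [[0.2,0.05,-0.1],[0,0,0]]
    - [[0.6,0.16,-0.15],[0,0,0]]
    - [[1,0.27,-0.15],[0,0,0]]
    - [[1.4,0.38,-0.15],[0,0,0]]
    - [[1.8,0.49,-0.15],[0,0,0]]
    - [[2.2,0.6,-0.15],[0,0,0]]
    - [[2.5,0.69,-0.15],[0,0,0]]
    - [[2.7,0.75,-0.15],[0,0,0]]

```text
time_s: 7.35
eef_pos: [535.0, -148.4, -3.4]
tool_rot: [0.594, 0.786, 0.138, 0.105]
wrist_force: [-3.9, -0.7, 3.6]
grip_width: 0.5
```

```bash
python3 look.py l wrist side
```

```text
7.35 [ 535.  -148.4   -3.4] jig -51.0 0.3 yaw 1.8475959742925865 0.5232994134261933 [-3.9 -0.7  3.6]
```

View pics/l_side.png

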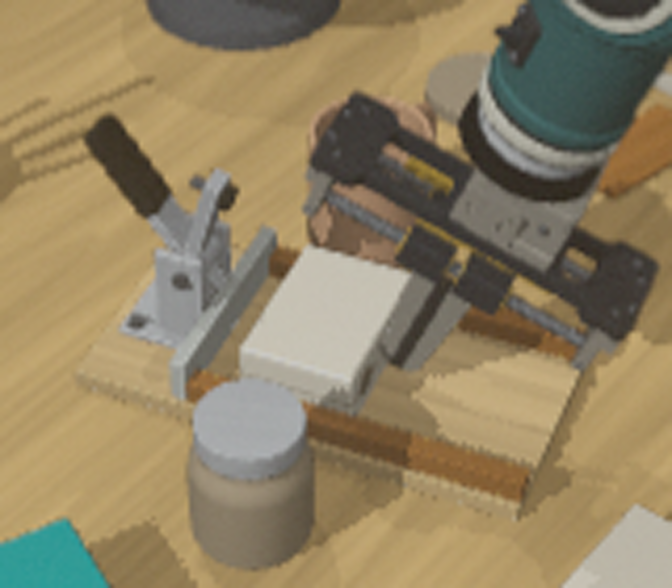

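View pics/l_wrist.png

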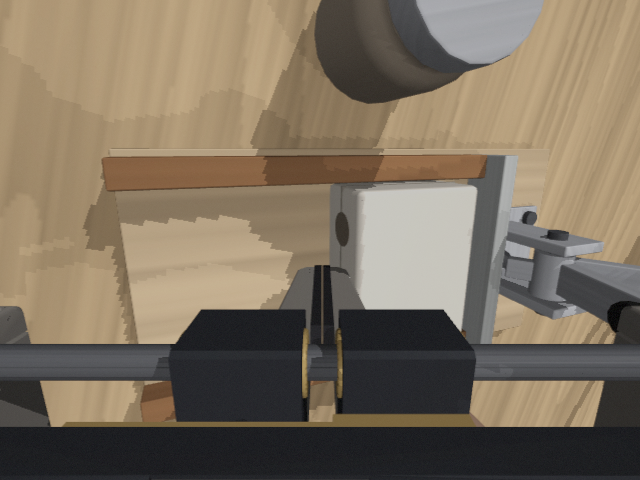

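Call:
arm_command:
  motion:
    - [[0.15,0.04,0],[0,0,0]]
    - [[0.3,0.08,0],[0,0,0]]
    - [[0.45,0.12,0],[0,0,0]]
    - [[0.6,0.16,0],[0,0,0]]
    - [[0.7,0.19,0],[0,0,0]]
    - [[0.8,0.22,0],[0,0,0]]

```text
time_s: 7.95
eef_pos: [554.9, -142.8, -3.4]
tool_rot: [0.594, 0.786, 0.138, 0.105]
wrist_force: [-1.6, -1.6, -0.2]
grip_width: 0.6
```

```bash
python3 look.py m wrist side
```

```text
7.95 [ 554.9 -142.8   -3.4] jig -30.4 0.2 yaw 1.8475138138048368 0.5635391903355755 [-1.6 -1.6 -0.2]
```

View pics/m_side.png

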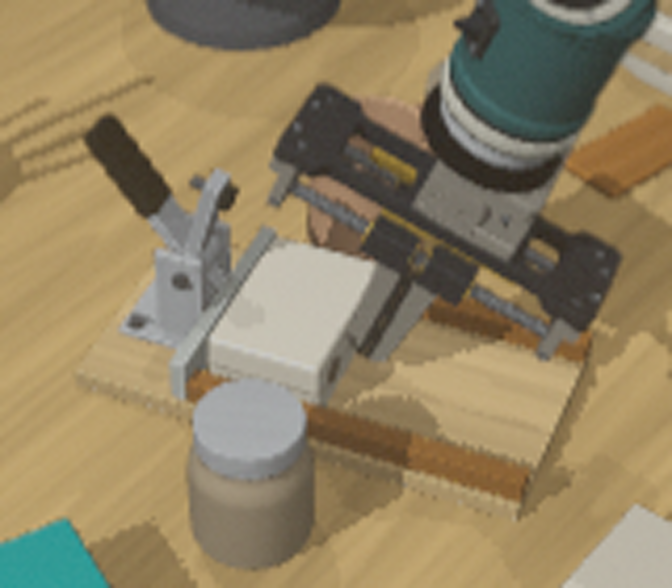

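View pics/m_wrist.png

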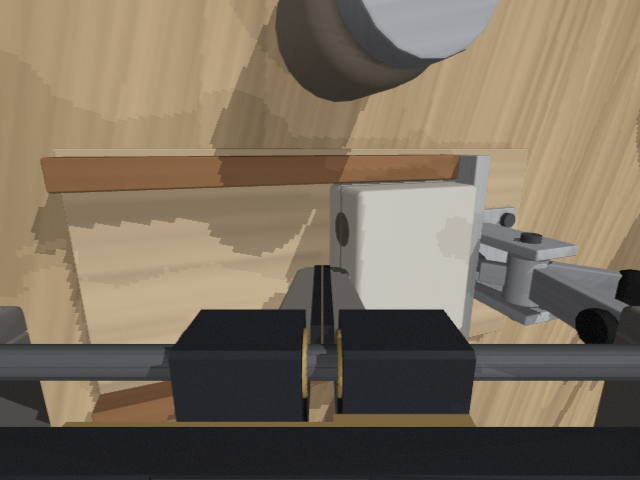

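Only a few mm of gap are left, so I'll continue in small steps until the force rises.

Call:
arm_command:
  motion:
    - [[0.08,0.02,0],[0,0,0]]
    - [[0.15,0.04,0],[0,0,0]]
    - [[0.2,0.055,0],[0,0,0]]
    - [[0.2,0.055,0],[0,0,0]]

```text
time_s: 8.38
eef_pos: [560.0, -141.6, -3.2]
tool_rot: [0.594, 0.786, 0.138, 0.105]
wrist_force: [-1.3, -0.1, -0.7]
grip_width: 0.6
```

Call:
arm_command:
  motion:
    - [[0.08,0.02,0],[0,0,0]]
    - [[0.12,0.03,0],[0,0,0]]
    - [[0.12,0.03,0],[0,0,0]]

```text
time_s: 8.63
eef_pos: [561.7, -141.2, -3.5]
tool_rot: [0.594, 0.786, 0.137, 0.104]
wrist_force: [-5.7, -1.0, 4.1]
grip_width: 0.6
```

```bash
python3 look.py n wrist side
```

```text
8.6333 [ 561.7 -141.2   -3.5] jig -23.4 0.0 yaw 1.847182481003496 0.6028929843294504 [-5.7 -1.   4.1]
```

View pics/n_side.png

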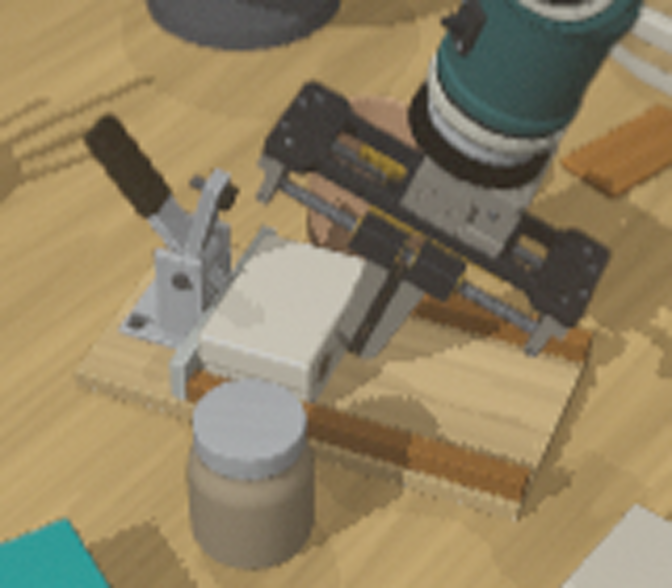

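Call:
arm_command:
  motion:
    - [[0.06,0.016,0],[0,0,0]]
    - [[0.1,0.027,0],[0,0,0]]
    - [[0.1,0.027,0],[0,0,0]]

```text
time_s: 8.98
eef_pos: [561.7, -141.1, -4.3]
tool_rot: [0.595, 0.786, 0.136, 0.103]
wrist_force: [-13.2, -3.2, 10.2]
grip_width: 0.3
```

Call:
arm_command:
  motion:
    - [[0.06,0.016,0],[0,0,0]]
    - [[0.1,0.027,0],[0,0,0]]
    - [[0.1,0.027,0],[0,0,0]]

```text
time_s: 9.23
eef_pos: [561.7, -141.1, -5.0]
tool_rot: [0.595, 0.786, 0.134, 0.101]
wrist_force: [-19.9, -4.9, 15.0]
grip_width: 0.4
```

```bash
python3 look.py o wrist side
```

```text
9.2333 [ 561.7 -141.1   -5. ] jig -23.4 0.1 yaw 1.8454921104331994 0.36069432102457644 [-19.9  -4.9  15. ]
```

View pics/o_wrist.png

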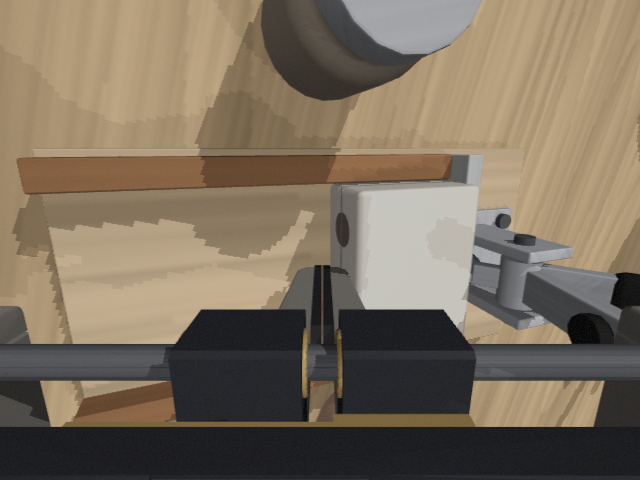

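View pics/o_side.png

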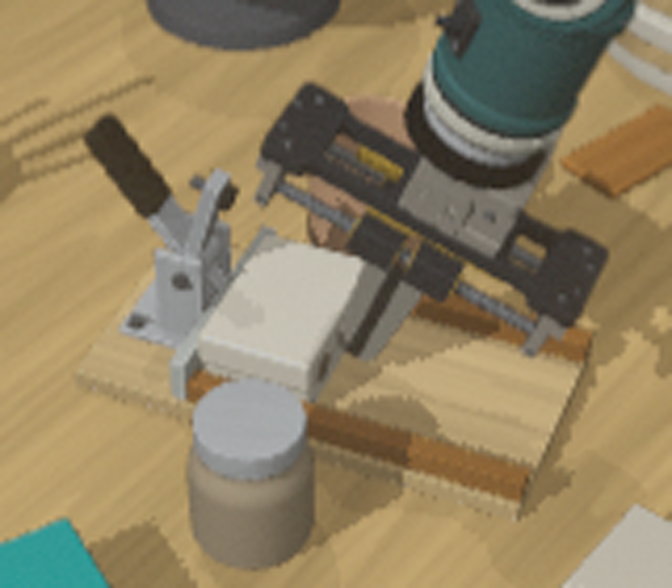

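The force rose to 20 N with no further motion, and the views show no gap at the stop, so the mould is home. Next I'll back off and rise, then verify from the top.

Call:
arm_command:
  motion:
    - [[-0.6,-0.16,0],[0,0,0]]
    - [[-1.3,-0.35,0],[0,0,0]]
    - [[-1.5,-0.4,1],[0,0,0]]
    - [[-1.5,-0.4,2.4],[0,0,0]]
    - [[-1.5,-0.4,3.9],[0,0,0]]
    - [[-1.5,-0.4,5.4],[0,0,0]]
    - [[-1.5,-0.4,6.7],[0,0,0]]
    - [[-1.5,-0.4,7.2],[0,0,0]]

```text
time_s: 10.0
eef_pos: [533.7, -150.0, 182.0]
tool_rot: [0.593, 0.786, 0.139, 0.109]
wrist_force: [0.1, -0.4, -0.2]
grip_width: 0.6
```

Call:
arm_command:
  motion:
    - [[0,0,0],[-0.2,0.7,0]]
    - [[0,0,0],[-0.45,1.6,0]]
    - [[0,0,0],[-0.7,2.5,0]]
    - [[0,0,0],[-0.9,3.2,0]]
    - [[0,0,0],[-0.9,3.2,0]]
    - [[0,0,0],[-0.9,3.2,0]]

```text
time_s: 10.5
eef_pos: [531.7, -147.8, 176.6]
tool_rot: [0.602, 0.799, 0.001, 0.0]
wrist_force: [-0.5, -0.1, -0.7]
grip_width: 0.6
```

```bash
python3 look.py q wrist side; python3 - <<'E'
from h import *
R=Rn.from_quat(env.read_state()['tool_rot']).as_matrix();p=.276
J=np.array([[np.cos(p),np.sin(p),0],[-np.sin(p),np.cos(p),0],[0,0,1]]); print((J@R).round(3))
E
```

```text
10.5 [ 531.7 -147.8  176.6] jig -54.1 1.8 yaw 1.850390405326584 0.5894299702812887 [-0.5 -0.1 -0.7]
[[-0.001  1.     0.001]
 [ 1.     0.001  0.   ]
 [ 0.     0.001 -1.   ]]
```

View pics/q_side.png

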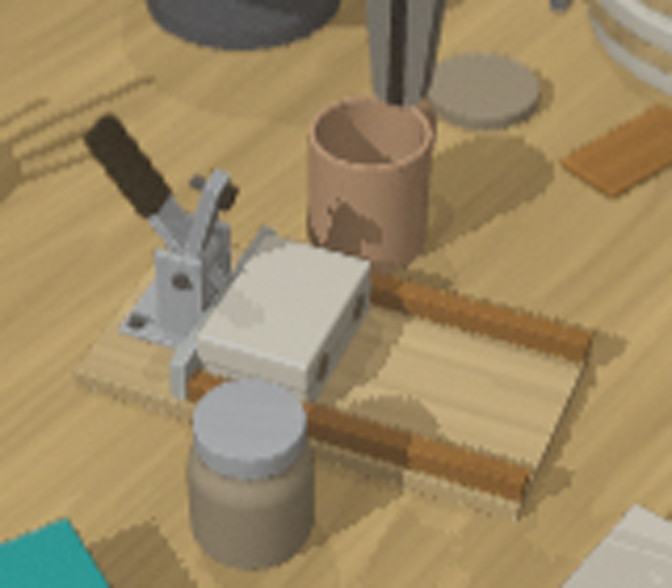

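View pics/q_wrist.png

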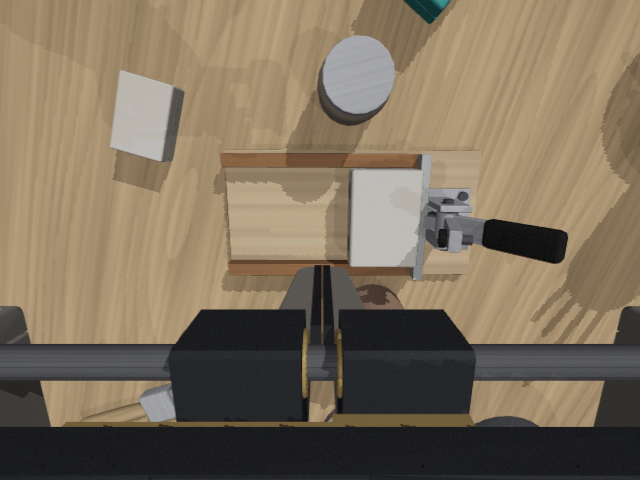

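```bash
python3 - <<'E'
from ray import *
st=env.read_state();w=wristmodel(eyes.camera_model('wrist'),st);S=eyes.camera_model('side')
for u in((421,170),(421,265),(350,170),(348,266)): print('wr',at(w,u,52))
for u in((198,347),(305,390),(370,263)): print('side',at(S,np.array(u)/4.2+[260,150],52))
print('stop top front edge wr',at(w,(419,275),40),at(w,(424,156),40))
E
```

```text
wr (np.float64(38.7), np.float64(50.4))
wr (np.float64(45.8), np.float64(-46.1))
wr (np.float64(-29.6), np.float64(50.4))
wr (np.float64(-29.5), np.float64(-47.2))
side (np.float64(38.0), np.float64(60.9))
side (np.float64(-31.1), np.float64(69.0))
side (np.float64(-25.2), np.float64(-44.4))
stop top front edge wr (np.float64(48.3), np.float64(-61.7)) (np.float64(44.1), np.float64(63.3))
```

Call:
arm_command:
  motion:
    - [[0.6,0.1,0],[0,0,0]]
    - [[1.8,0.4,0],[0,0,0]]
    - [[3.2,0.8,0],[0,0,0]]
    - [[4.6,1.2,0],[0,0,0]]
    - [[6,1.6,0],[0,0,0]]
    - [[7.3,2,0],[0,0,0]]
    - [[8.3,2.25,0],[0,0,0]]
    - [[8.6,2.35,0],[0,0,0]]

```text
time_s: 11.27
eef_pos: [747.0, -89.9, 175.9]
tool_rot: [0.603, 0.798, 0.001, -0.0]
wrist_force: [-0.7, -0.1, -0.3]
grip_width: 0.7
```

```bash
python3 look.py r wrist side
```

```text
11.2667 [747.  -89.9 175.9] jig 168.9 -1.2 yaw 1.8478175938445 0.7167040962798871 [-0.7 -0.1 -0.3]
```

View pics/r_wrist.png

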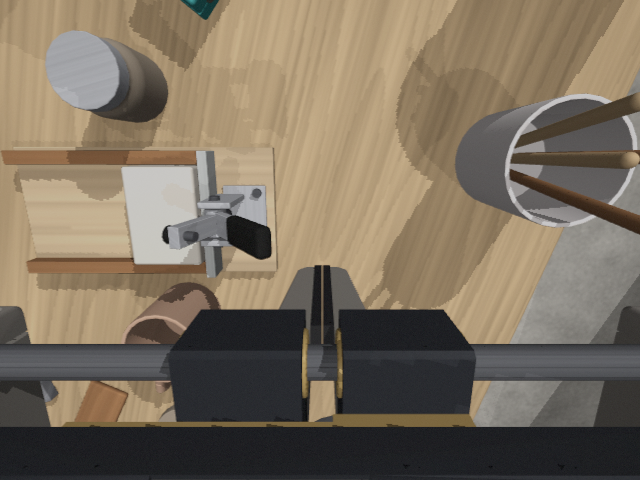

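View pics/r_side.png

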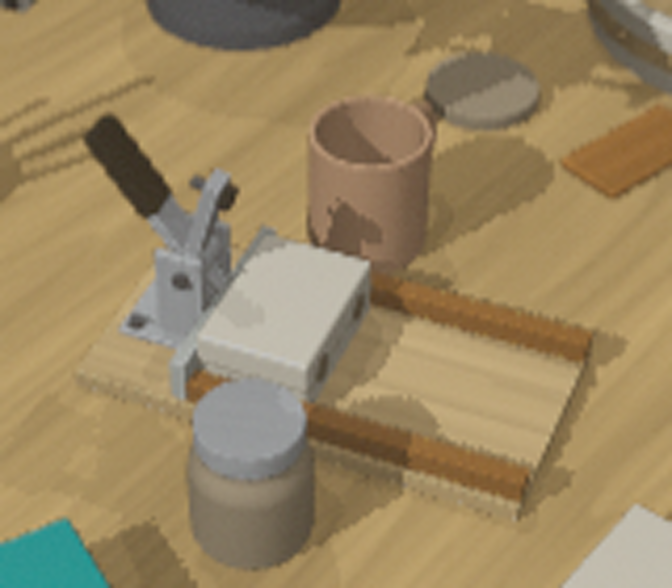

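```bash
python3 - <<'E'
from ray import *
st=env.read_state();w=wristmodel(eyes.camera_model('wrist'),st);T=eyes.camera_model('top');S=eyes.camera_model('side')
for z in(80,100,120): print(z,'cup',at(w,(570,160),z),at(T,(315,60),z),at(S,(191,183),z))
for z in(130,180,220): print(z,'brush tip low',at(w,(635,215),z),'T',at(T,(328,42),z),at(T,(307,28),z))
print('handle end',at(w,(262,250),138),at(w,(262,240),142))
E
```

```text
80 cup (np.float64(382.9), np.float64(58.9)) (np.float64(382.0), np.float64(51.0)) (np.float64(385.9), np.float64(34.8))
100 cup (np.float64(368.6), np.float64(59.6)) (np.float64(372.7), np.float64(52.9)) (np.float64(365.7), np.float64(55.1))
120 cup (np.float64(354.3), np.float64(60.2)) (np.float64(363.4), np.float64(54.8)) (np.float64(345.4), np.float64(75.4))
130 brush tip low (np.float64(403.9), np.float64(19.8)) T (np.float64(392.4), np.float64(17.1)) (np.float64(437.9), np.float64(52.5))
180 brush tip low (np.float64(356.9), np.float64(29.5)) T (np.float64(367.8), np.float64(23.5)) (np.float64(411.5), np.float64(57.5))
220 brush tip low (np.float64(319.3), np.float64(37.2)) T (np.float64(348.2), np.float64(28.6)) (np.float64(390.4), np.float64(61.5))
handle end (np.float64(121.2), np.float64(-5.8)) (np.float64(122.3), np.float64(3.1))
```

Call:
arm_command:
  motion:
    - [[0,0,-0.6],[0,0,0]]
    - [[0,0.03,-1.6],[0,0,0]]
    - [[0,0.03,-2.6],[0,0,0]]
    - [[0,0.03,-3.2],[0,0,0]]
    - [[0,0.03,-3.4],[0,0,0]]
    - [[0,0.03,-3.4],[0,0,0]]

```text
time_s: 11.87
eef_pos: [743.4, -91.2, 90.1]
tool_rot: [0.603, 0.798, -0.001, -0.001]
wrist_force: [-0.6, 0.1, 1.1]
grip_width: 0.5
```

```bash
python3 - <<'E'
s=open('look.py').read().replace('im[150:290,260:420]','im[110:260,220:400]').replace('fx=4.2,fy=4.2','fx=3.8,fy=3.8'); open('look2.py','w').write(s)
E
python3 look2.py s wrist side
```

```text
11.8667 [743.4 -91.2  90.1] jig 165.0 -1.5 yaw 1.846509579708044 0.5293739172259909 [-0.6  0.1  1.1]
```

View pics/s_side.png

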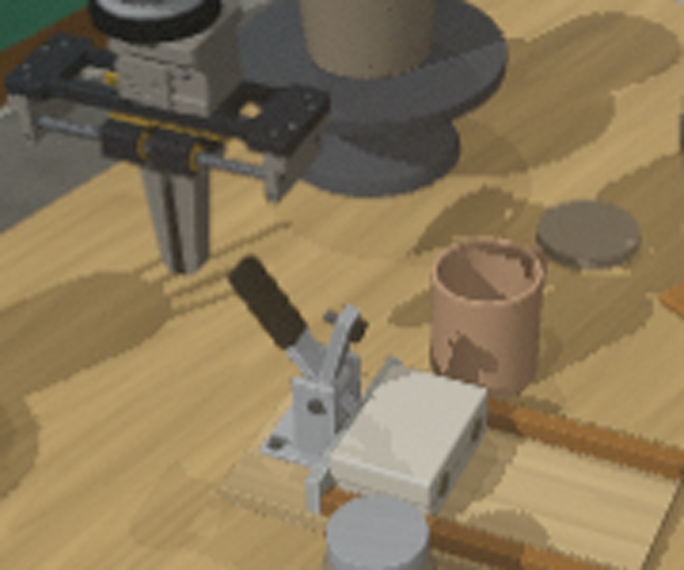

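View pics/s_wrist.png

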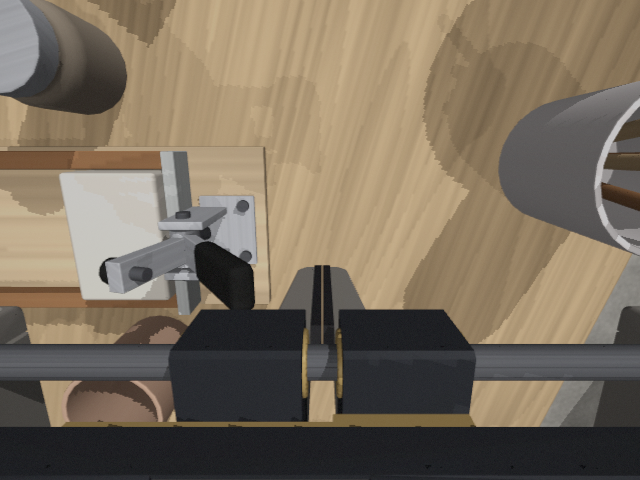

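The tip is at side crop (185,270), level with the upper part of the handle and clear of it. I'll sweep toward the mould.

Call:
arm_command:
  motion:
    - [[-0.3,-0.06,0],[0,0,0]]
    - [[-0.6,-0.14,0],[0,0,0]]
    - [[-0.85,-0.2,0],[0,0,0]]
    - [[-1.1,-0.27,0],[0,0,0]]
    - [[-1.35,-0.34,0],[0,0,0]]
    - [[-1.6,-0.41,0],[0,0,0]]
    - [[-1.85,-0.48,0],[0,0,0]]
    - [[-2,-0.52,0],[0,0,0]]

```text
time_s: 12.63
eef_pos: [702.0, -101.3, 98.5]
tool_rot: [0.603, 0.798, 0.006, 0.007]
wrist_force: [5.9, 2.0, 7.0]
grip_width: 0.6
```

```bash
python3 look2.py t side wrist
```

```text
12.6333 [ 702.  -101.3   98.5] jig 122.4 0.1 yaw 1.8482349855072902 0.6050499845103505 [5.9 2.  7. ]
```

View pics/t_side.png

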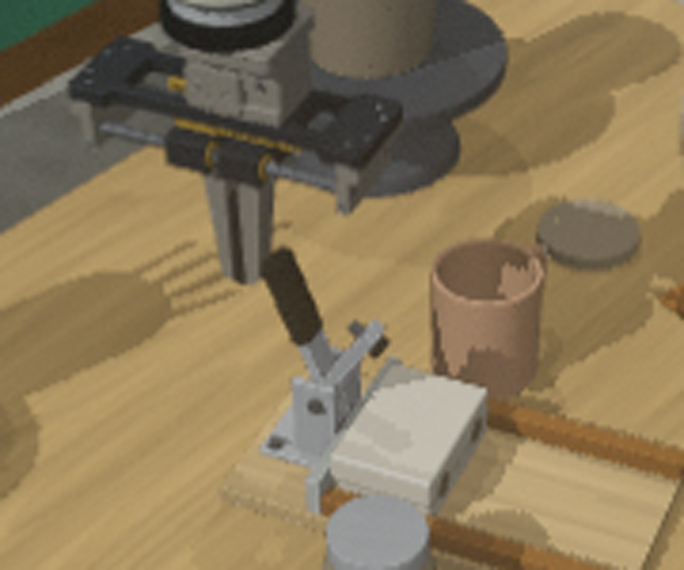

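View pics/t_wrist.png

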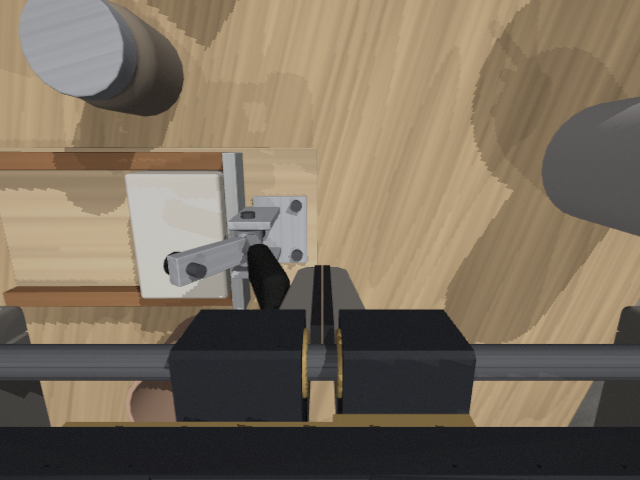

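The handle is moving, now at roughly 0.35 rad, and it's pushing the tool up slightly. I'll continue a bit lower.

Call:
arm_command:
  motion:
    - [[-0.15,-0.04,-0.2],[0,0,0]]
    - [[-0.4,-0.11,-0.35],[0,0,0]]
    - [[-0.65,-0.18,-0.35],[0,0,0]]
    - [[-0.9,-0.25,-0.35],[0,0,0]]
    - [[-1.15,-0.32,-0.35],[0,0,0]]
    - [[-1.4,-0.39,-0.35],[0,0,0]]
    - [[-1.65,-0.46,-0.35],[0,0,0]]
    - [[-1.9,-0.53,-0.35],[0,0,0]]

```text
time_s: 13.4
eef_pos: [646.4, -116.8, 82.7]
tool_rot: [0.603, 0.798, -0.0, -0.0]
wrist_force: [-0.5, -0.2, 0.6]
grip_width: 0.5
```

```bash
python3 look2.py u side wrist
```

```text
13.4 [ 646.4 -116.8   82.7] jig 64.8 0.4 yaw 1.8471290831770153 0.5056925592937602 [-0.5 -0.2  0.6]
```

View pics/u_side.png

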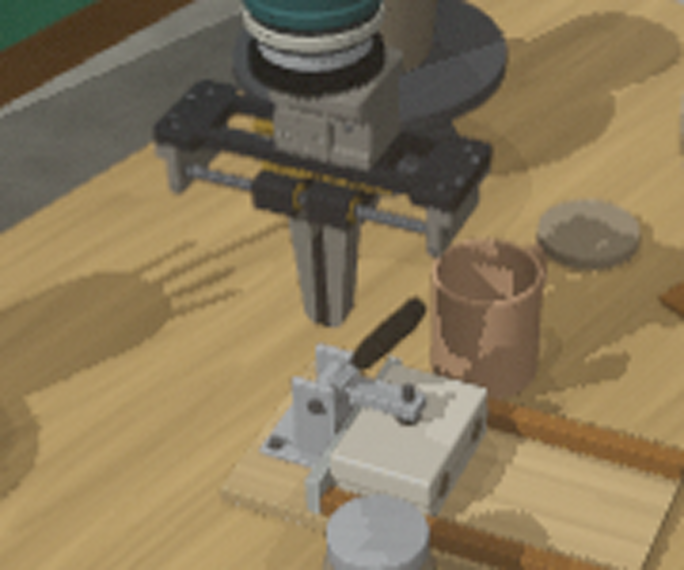

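View pics/u_wrist.png

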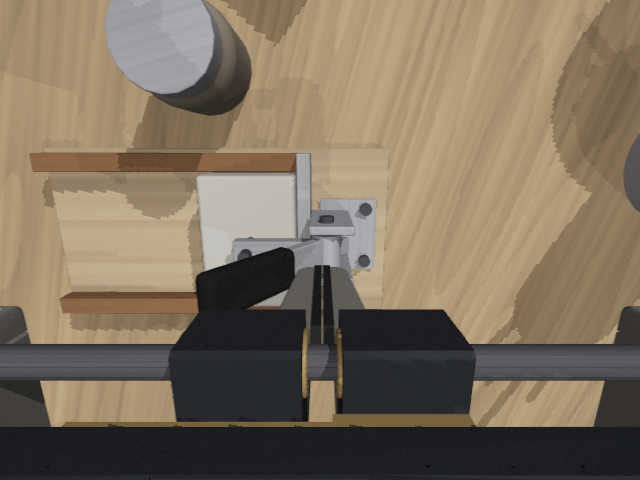

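The handle has snapped over and the short arm lies level on the mould. I'll retreat upward and away, then verify.

Call:
arm_command:
  motion:
    - [[0.3,0.08,0.2],[0,0,0]]
    - [[0.6,0.16,1],[0,0,0]]
    - [[0.8,0.2,2.2],[0,0,0]]
    - [[0.8,0.2,3.5],[0,0,0]]
    - [[0.8,0,4.8],[0,0,0]]
    - [[0.8,-0.8,5.4],[0,0,0]]
    - [[0.8,-2,5.6],[0,0,0]]
    - [[0.8,-3.5,5.6],[0,0,0]]

```text
time_s: 14.17
eef_pos: [670.4, -201.1, 226.9]
tool_rot: [0.601, 0.8, 0.002, 0.002]
wrist_force: [0.9, 0.5, -0.1]
grip_width: 0.3
```

Call:
arm_command:
  motion:
    - [[0,-1.3,0],[0,0,0]]
    - [[0,-2.6,0],[0,0,0]]
    - [[0,-3.9,0],[0,0,0]]
    - [[0,-5.2,0],[0,0,0]]
    - [[0,-6.4,0],[0,0,0]]
    - [[0,-7.2,0],[0,0,0]]
    - [[0,-7.5,0],[0,0,0]]
    - [[0,-7.5,0],[0,0,0]]

```text
time_s: 14.83
eef_pos: [667.5, -393.4, 222.4]
tool_rot: [0.604, 0.797, 0.0, -0.0]
wrist_force: [0.7, 0.5, -0.8]
grip_width: 0.6
```

```bash
python3 look2.py v side; python3 look.py v top; python3 - <<'E'
from h import *
T=eyes.camera_model('top');S=eyes.camera_model('side');p=[584.2,-134.8,.276]
for a in(1.2,1.3,1.4):
  t=a-.65; X=[[65-100*np.sin(t),0,62+100*np.cos(t)],[65-55*np.cos(1.3-a),0,62+55*np.sin(1.3-a)]]
  print(a,'side crop',((proj(S,place(p,X))-[220,110])*3.8).round().tolist(),'top crop',((proj(T,place(p,X))-[315,130])*3.4).round().tolist())
E
```

```text
14.8333 [ 667.5 -393.4  222.4] jig 9.7 -271.5 yaw 1.844305300775083 0.5745198809254458 [ 0.7  0.5 -0.8]
14.8833 [ 668.2 -390.7  222.7] jig 11.0 -269.1 yaw 1.8472296446873593 0.23963043578608387 [-0.2  0.4  0. ]
1.2 side crop [[406.0, 299.0], [410.0, 399.0]] top crop [[240.0, 242.0], [230.0, 271.0]]
1.3 side crop [[418.0, 310.0], [411.0, 406.0]] top crop [[243.0, 257.0], [230.0, 273.0]]
1.4 side crop [[430.0, 321.0], [410.0, 412.0]] top crop [[246.0, 271.0], [229.0, 275.0]]
```

View pics/v_side.png

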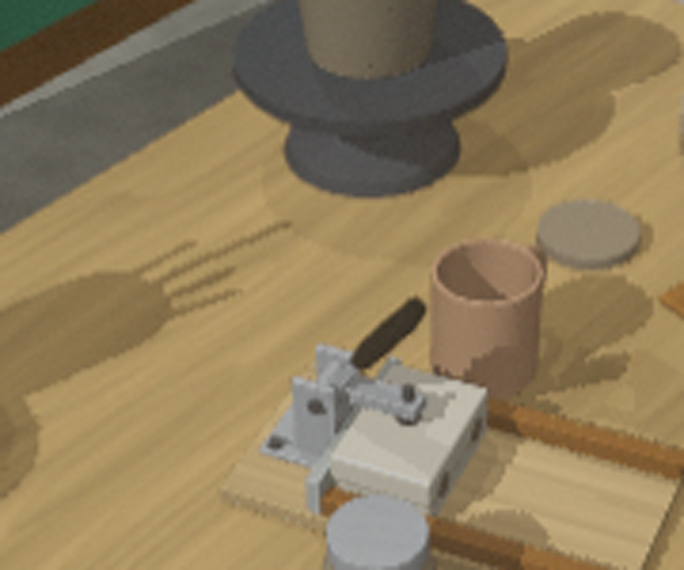

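View pics/v_top.png

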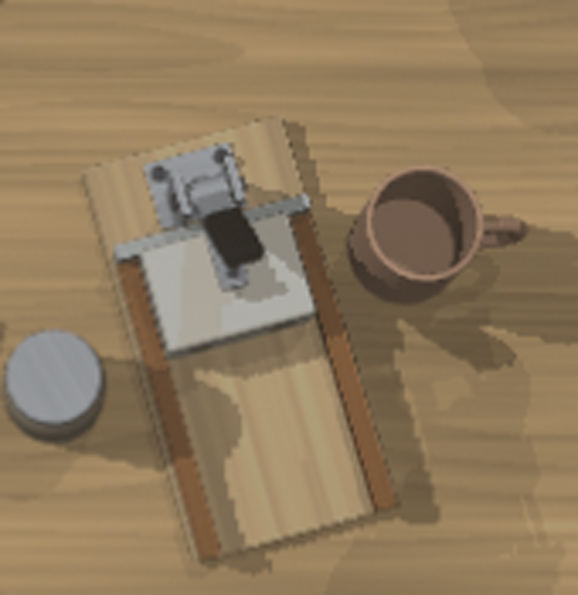

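The handle's end is at side crop (418,306) and top crop (250,257), which fits 1.3 rad. The mould is flush and square against the stop, the mug and jar haven't moved, and the arm is clear. Handing in.

```bash
python3 -c "
from cell import env
print(env.finish_job())"
```

```text
the job is handed in; nothing more can be done
None
```

I pushed the mould home against the end stop and flipped the toggle handle past centre. It snapped down and clamped the mould, and I handed the job in at about 15 s. No verdict was reported.

**Mould:** The push force rose to 20 N with no further movement. The last top and side views show the mould flush with the stop and square between the strips.

**Clamp:** The handle's end is where a lever angle of about 1.3 rad puts it in both views, with the short arm lying on the mould. The robot was well clear of everything, with wrist force under 1 N, and the mug and jar stand where they were.

**Checks that failed or disagreed:**
- **Fingertip position:** The real fingertips sit about 33 mm behind the reported TCP. My first push passed over the mould without touching it. I measured the offset in the images, then turned the tool 90° and leaned it back 20° to push low and clear of the mug and jar.
- **Position readings:** Readings of the mould and stop edges from the cameras differed by about 3–7 mm. At the front corners of the home mould the differences ran up to about 10 mm. "Fully home" therefore rests mainly on the force stop and the lack of any visible gap.

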